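# Roll the steel finial ball along its track and park it on the red tape

### The arm

A 6-joint arm with a two-finger parallel gripper is mounted at the origin on a cart in front of the work surface, level with it; the furniture and walls round the work are solid. World frame = base frame: x ahead of the robot, y to its left, z up, the work surface at z = 0. Lengths are in mm, angles in rad, forces in N, time in s.
With the tool pointing down it reaches from about 350 to 875 mm from the base axis. Payload 4.2 kg.
Tool frame: the origin (TCP) lies midway between the tips of the shut fingers; the grasp point (between the pads) lies 19 mm behind it (arm.grasp_offset is the distance from the TCP to the grasp point, in mm); z points along the fingers, y is the line along which they close (so a half turn about z gives the same grasp; the last joint's range is limited). The gripper opens to 85 mm and grips with 20 to 120 N. Pads are 22 mm wide; open, the fingers measure 114 mm over their backs; the gripper's body (76 mm by 85 mm) begins 54 mm behind the grasp point. The pads swing forward as they close: fully open they stand 13 mm farther back than shut.
Start: joints at [1.405, 0.385, 0.008, 0, -1.194, -0.259], TCP at [257.553, 569.443, 231.312] pointing down, gripper open.
Joint ranges: [-3.14, 3.14], [-1.21, 2.06], [-1.07, 1.41], [-3.16, 2.05], [-2.99, -0.16], [-3.1, 3.1]. Speed limits (rad/s): [2.79, 2.79, 3.14, 3.14, 3.14, 3.14].

### API

Orientations are given as a unit quaternion [x, y, z, w].
In Python, from bench import arm gives the robot as it stands. The module is installed in compiled form; this text tells all that it offers.
- The arm moves only by the tool servo_tool, never from a script. Its argument "increments" is a list of rows, each a list of 7 numbers: the opening, from 0 (shut) to 1 (fully open), then the shift along the tool's x, y, z in m, then the turn, a rotation vector about the tool's x, y, z in degrees. In form: [[grip, x, y, z, ax, ay, az], ...]. A call has 1 to 12 rows; each row is the pose to reach, as a shift and turn from the pose commanded when the call began, along the tool's axes at that moment; what a row does not reach only later rows make up. A row lasts 1/8 s, in which the tool goes at most 62.5 mm and 10.7 degrees, less where a joint would pass 70% of its speed; a pose out of reach is approached as far as the arm can. A call with a gripper value outside its range is refused whole. The fingers move at their own pace and stop on an object; the grip force is fixed at half the most. Time passes only in rows, so rows that repeat a pose let the fingers close. It gives the time, the measured TCP pose, the force, the opening and the grip force at its end, in the units of the state.
- arm.read_state(): the state, without advancing time (a new reading comes with each control period).
- arm.get_image(name): name is "side" or "top"; returns a dict with "color" (480x640x3 uint8, red, green, blue), "fx", "fy", "cx", "cy" (pixels), "rvec" (rotation vector, rad) and "tvec" (3), from world to camera coordinates, as OpenCV has them. Camera axes: x right, y down, z forward; pixel columns grow to the right and rows downward; lengths in mm; the calibration is good to about 2 mm. A picture is of the moment at which its call begins. There is no depth.
- arm.job_done(): hands the job in; it is judged then, once.
Trained networks look in the newest picture that a camera, given by its name, has taken for a name from the list of things; names that differ only in an ending like _2 or _b are one class to them, and where a whole thing is asked for, a point or a joint stands for the part that bears it (a point fixed in the world has none). Each returns a list of dicts, best first, with "p" (0 to 1); they miss things now and then, are a little off and sometimes report something else, mostly with a low value. They report only what shows in the picture. A call takes as long as a camera call. They do not tell look-alikes from the thing itself.
- arm.look_for(camera, thing): "box" ([centre column, centre row, width, height] in pixels, round what is visible of it).
- arm.spot_point(camera, thing): "centre" ([column, row] in pixels: a listed point, or the origin of a listed thing).
The state is a dict: "clock": time; "joints": joint angles; "joint_vel": joint speeds; "joint_efforts": joint torques, N m; "position": TCP position; "ee_rot": TCP orientation; "contact_force": force on the tool from outside, world axes, zero at the start; "wrist_torque": the same for the moment, N m; "gripper_width": finger opening in mm; "grasp_force": force on a finger pad.
Only numpy, scipy, OpenCV 4.12 (cv2) and the standard library are available. Lean on these libraries where they do the work, as an engineer would, in place of code of your own. Each camera call takes 0.05 s, during which the arm holds its last target. There are 200 camera calls.

### The job

Push the steel ball along the curved blue track to the yellow open gap at its end, lift it out there, and park it on the red roll of tape, resting in the hole of the roll so that it cannot roll away. Leave the red roll lying flat and let go of the ball.

Things in the scene. Friction and masses are not known exactly. Their poses are not given: they have to be found in the camera images.
- ball_center (a point): Centre of the plain hollow stainless steel ball, 50 mm in diameter, about 0.2 kg, polished (friction about 0.3 against anything, fingers too), that rolls freely in the curved track. Its axes turn with the ball and mean nothing.
- track: Fixed curved track. Origin: its centre of curvature, at bench level; z up. The ball runs on an arc of radius 130 mm; angles from +x to +y. Blue channel from -60 deg (end cap) to 27.5 deg: floor z = 8 mm, 54 mm inside, lips z = 48-52 mm leaving a 42 mm slot: the ball (centre z = 33 mm) cannot leave it, but shut fingers reach in behind it. Ball starts at -20 to -2 deg. Open exit gap: 40 deg.
- gap (a point): Centre of the round pocket (29 mm hole) in the yellow exit plate (62 mm across the track), on its top, 8 mm above the bench; axes as track. A ball pushed slowly there drops 5 mm into the pocket and stays, its centre 20 mm above this point; both sides across the track are free for fingers. A black stop 30 mm high stands 33 mm beyond.
- red_roll: Red roll of tape lying flat, loose, 66 mm across, 18 mm high, 0.06 kg; origin: centre of its underside, z up. The ball set over its round hole (about 26 mm) rests on the hole's rim, its centre about 39 mm above the bench. Black (68 mm) and cream (90 mm) rolls lie near it; the three places are swapped at random.
Mind the look-alikes: they are no part of the job. Leave any purple look-alike of the part that bears ball_center alone.

How it is judged (in metres and radians):
On the way:
1. the ball has come along the track to the exit gap (horizontal distance between ball_center and gap below 0.015 m and height (world z) of ball_center below 0.042 m), for 0.1 s.
At the end, for the whole second after the job is handed in: The ball rests in the hole of the red roll, its centre within 12 mm of the roll's middle seen from above and 32 to 47 mm above the bench; the roll lies flat on the bench (within 10 degrees); both are at rest (horizontal distance between ball_center and red_roll below 0.012 m and height (world z) of ball_center between 0.032 and 0.047 m and angle between red_roll's own z axis and vertical below 0.17 rad and height (world z) of red_roll below 0.006 m and linear speed of each of ball, red_roll below 0.03 m/s); the robot touches nothing.
It also fails if it takes over 53 s, if anything falls off the work surface, if the arm or the gripper's body presses on something with over 40 N, if the wrist force passes 120 N, or if a joint passes its speed limit or range.

## Working session

There is one attempt and no reset: what is moved stays moved. The work goes in short steps, Python scripts to look and compute and a tool call to move; the robot and the scene stay as the last step left them, time stands still between calls to the robot, and variables do not carry over. Pictures are saved under pics/ and viewed, at most 10 in all, crops included, and the job is handed in when it is done.

Besides the shell and the picture viewer there is one more tool, called after "Request:" in YAML: its name, and indented under it one key for each argument. servo_tool: Moves the arm, as the interface text tells. Its arguments: {"type":"object","properties":{"increments":{"type":"array","items":{"type":"array","items":{"type":"number"}}}},"required":["increments"]}

```bash
mkdir -p pics; cat > h.py <<'E'
import numpy as np, cv2
from bench import arm
from scipy.spatial.transform import Rotation as R
def P(im):
    return np.array([[im['fx'],0,im['cx']],[0,im['fy'],im['cy']],[0,0,1.]]), R.from_rotvec(np.ravel(im['rvec'])).as_matrix(), np.ravel(im['tvec'])
def ray(im,px):
    K,r,t=P(im); d=r.T@np.linalg.inv(K)@np.array([px[0],px[1],1.]); return -r.T@t,d
def onz(im,px,z):
    c,d=ray(im,px); return c+d*(z-c[2])/d[2]
def proj(im,p):
    K,r,t=P(im); q=K@(r@np.array(p,float)+t); return q[:2]/q[2]
def tri(a,pa,b,pb):
    c1,d1=ray(a,pa);c2,d2=ray(b,pb);d1/=np.linalg.norm(d1);d2/=np.linalg.norm(d2)
    s=np.linalg.lstsq(np.c_[d1,-d2],c2-c1,rcond=None)[0]; x,y=c1+d1*s[0],c2+d2*s[1]
    return (x+y)/2,np.linalg.norm(x-y)
def save(im,n): cv2.imwrite('pics/'+n,im['color'][:,:,::-1])
E
python3 - <<'E'
from h import *
np.set_printoptions(precision=1,suppress=True)
t=arm.get_image('top');s=arm.get_image('side')
save(t,'t0.png');save(s,'s0.png')
for n in ['ball_center','track','gap','red_roll']:
    for c,im in(('top',t),('side',s)):
        for d in arm.spot_point(c,n)[:4]: print(n,c,round(d['p'],2),np.array(d['centre']),onz(im,d['centre'],{'ball_center':33,'gap':8}.get(n,0)))
        print('  box',[(round(d['p'],2),np.array(d['box']).round()) for d in arm.look_for(c,n)[:3]])
st=arm.read_state();print(st['clock'],st['position'],st['ee_rot'],st['gripper_width'],arm.grasp_offset)
E
```

```text
ball_center top 0.92 [438.2 239.4] [533.1 -41.5  33. ]
ball_center top 0.66 [340.4 246.6] [537.2 135.1  33. ]
  box [(0.71, array([437., 243.,  25.,  25.]))]
ball_center side 0.87 [333.2 266.4] [543.8 138.9  33. ]
ball_center side 0.61 [372.2 334.3] [528.3 -48.6  33. ]
  box [(0.9, array([374., 334.,  21.,  26.])), (0.6, array([333., 268.,  18.,  22.])), (0.45, array([317., 277., 117.,  80.]))]
track top 0.51 [336.1 247.6] [543.9 141.    0. ]
  box [(0.87, array([338., 274., 134., 105.]))]
track side 0.36 [263.9 204.9] [503.5 424.3   0. ]
  box [(0.68, array([315., 275., 115.,  78.]))]
gap top 0.72 [291.9 297.4] [458.1 230.6   8. ]
  box [(0.26, array([339., 274., 130., 103.]))]
gap side 0.9 [278.2 257.7] [459.9 234.3   8. ]
  box [(0.98, array([315., 276., 114.,  81.]))]
red_roll top 0.68 [179.7 281.9] [507.8 432.6   0. ]
  box [(0.88, array([180., 279.,  41.,  37.]))]
red_roll side 0.94 [265.7 207.4] [503.9 413.6   0. ]
  box [(0.68, array([266., 201.,  27.,  24.]))]
0.9 [257.6 569.4 231.3] [ 1.  -0.2  0.  -0. ] 85.26298417990465 18.700000000000003
```

View pics/t0.png

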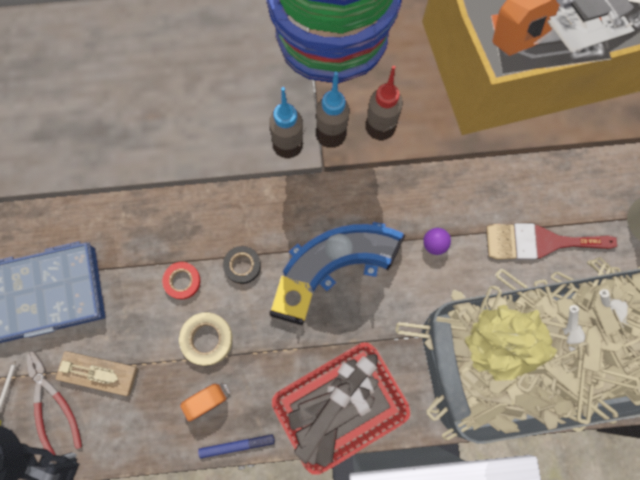

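View pics/s0.png

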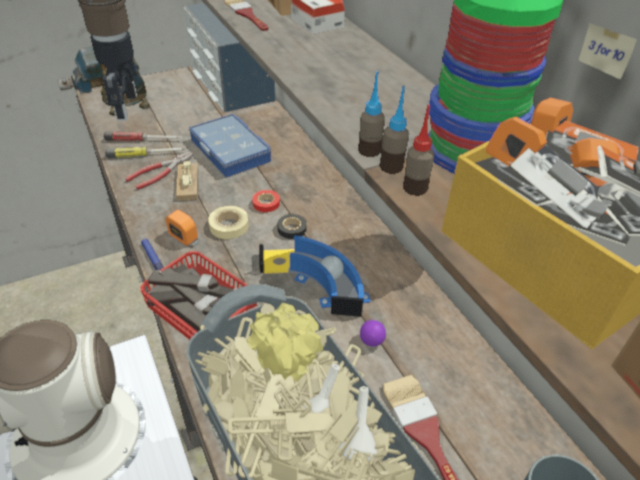

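```bash
cat > fit.py <<'E'
from h import *
from scipy.optimize import differential_evolution
np.set_printoptions(precision=1,suppress=True)
T=arm.get_image('top');S=arm.get_image('side')
def hsv(im): return cv2.cvtColor(im['color'],cv2.COLOR_RGB2HSV).astype(int)
def mask(im,lo,hi,box):
    h=hsv(im); m=((h>=lo)&(h<=hi)).all(2).astype(np.float32); z=np.zeros_like(m); a,b,c,d=box; z[b:d,a:c]=m[b:d,a:c]; return z
bt=(265,215,415,330); bs=(250,230,380,325)
BM=[(im,cv2.GaussianBlur(mask(im,(100,110,40),(125,255,255),b),(0,0),1.)) for im,b in((T,bt),(S,bs))]
YM=[(im,cv2.GaussianBlur(mask(im,(20,120,100),(34,255,255),b),(0,0),1.)) for im,b in((T,bt),(S,bs))]
def projN(im,p):
    K,r,t=P(im); q=(p@r.T+t)@K.T; return q[:,:2]/q[:,2:]
def smp(m,px): return cv2.remap(m,px[:,0].astype(np.float32)[:,None],px[:,1].astype(np.float32)[:,None],1).ravel()
def pts(rs,as_,z,v):
    r,a=np.meshgrid(rs,np.radians(as_)); a=a.ravel()+v[2]; r=r.ravel()
    return np.c_[v[0]+r*np.cos(a),v[1]+r*np.sin(a),np.full(len(r),z)]
lip=[np.linspace(101,108,4),np.linspace(152,159,4)]; A=np.linspace(-59,27,50)
def cost(v):
    s=0
    for im,m in BM:
        for l in lip: s-=smp(m,projN(im,pts(l,A,52,v))).mean()
        s+=smp(m,projN(im,pts(np.linspace(116,144,6),A,52,v))).mean()
        s+=smp(m,projN(im,pts(np.linspace(165,175,3),A,52,v))).mean()*.5+smp(m,projN(im,pts(np.linspace(85,95,3),A,52,v))).mean()*.3
    for im,m in YM:
        q=smp(m,projN(im,pts([102,106,154,158],np.linspace(32,48,6),8,v))).mean(); s-=q
    return s
if __name__=='__main__':
    r=differential_evolution(cost,[(390,460),(80,160),(0,1.6)],seed=1,popsize=25); v=r.x
    print(v[:2],np.degrees(v[2]),r.fun)
    g=v[:2]+130*np.array([np.cos(v[2]+np.radians(40)),np.sin(v[2]+np.radians(40))]); print('gap',g)
    b,e=tri(T,(340.4,246.6),S,(333.2,266.4)); print('ball',b,e,'r',np.linalg.norm(b[:2]-v[:2]),'ang',np.degrees(np.arctan2(b[1]-v[1],b[0]-v[0])-v[2]))
    print('gap tri',tri(T,(291.9,297.4),S,(278.2,257.7)))
    c=[]
    for im,bx in((T,(150,255,210,310)),(S,(245,185,290,220))):
        h=hsv(im); m=(((h[...,0]<8)|(h[...,0]>172))&(h[...,1]>130)&(h[...,2]>70)).astype(np.uint8); z=np.zeros_like(m); a,bb,cc,d=bx; z[bb:d,a:cc]=m[bb:d,a:cc]
        k=max(cv2.findContours(z,0,1)[0],key=cv2.contourArea); c.append(np.array(cv2.minEnclosingCircle(k)[0]) if im is T else np.array(cv2.fitEllipse(cv2.convexHull(k))[0])); print('red',c[-1],cv2.boundingRect(k))
    print('red tri',tri(T,c[0],S,c[1]),onz(T,c[0],12),onz(S,c[1],10))
    out=[]
    for im,(x0,y0) in((T,(140,200)),(S,(220,170))):
        o=cv2.resize(im['color'][y0:y0+150,x0:x0+270][:,:,::-1],None,fx=2.9,fy=2,interpolation=2) if 0 else cv2.resize(im['color'][y0:y0+140,x0:x0+275][:,:,::-1],None,fx=2.1,fy=2.1,interpolation=2)
        def dr(p,col):
            for q in projN(im,p): cv2.circle(o,tuple(int(w) for w in ((q-(x0,y0))*2.1)),1,col,-1)
        dr(pts([109,151],A,52,v),(0,255,255)); dr(pts([130],[40],8,v),(0,0,255)); dr(b[None],(0,255,0))
        rr=tri(T,c[0],S,c[1])[0]; th=np.linspace(0,6.28,30)
        for zz,ra in((18,33),(18,13)): dr(np.c_[rr[0]+ra*np.cos(th),rr[1]+ra*np.sin(th),th*0+zz],(0,255,0))
        out.append(o)
    cv2.imwrite('pics/f.png',np.vstack(out))
E
python3 fit.py
```

```text
[407.8 108.5] 28.206578325087314 -4.790126323699951
gap [456.1 229.2]
ball [538.6 134.7  37.9] 5.2312625409517315 r 133.39084713279064 ang -16.848150919279234
gap tri (array([457.9, 230.4,  12.2]), np.float64(0.9234161561093795))
red [181.1 280.1] (164, 262, 36, 37)
red [265.9 200.9] (253, 191, 27, 21)
red tri (array([510. , 428.2,   7.3]), np.float64(1.054392862840526)) [508.5 427.3  12. ] [509.4 425.   10. ]
```

View pics/f.png

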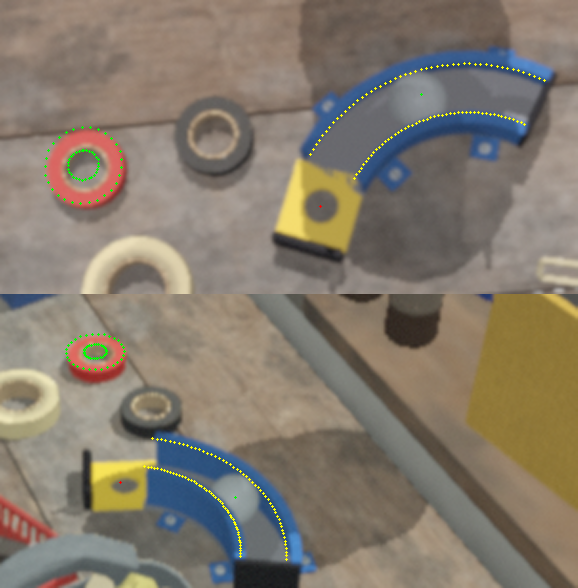

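```bash
cat > plan.py <<'E'
from h import *
C=np.array([407.8,108.5]);Y=28.2
def arc(a,z,r=130): 
    t=np.radians(a+Y); return (C[0]+r*np.cos(t),C[1]+r*np.sin(t),z,a+Y)
def rows(start,tg):
    """start=(x,y,z,psi) commanded, tool down, psi=world direction of tool y (deg). tg list of (grip,x,y,z,psi)"""
    p=np.radians(start[3]); ty=np.array([np.cos(p),np.sin(p),0]); tz=np.array([0,0,-1.]); tx=np.cross(ty,tz)
    for g,x,y,z,ps in tg:
        d=np.array([x,y,z])-start[:3]; d=d/1000
        az=-(ps-start[3]); az=(az+90)%180-90
        print([round(float(g),2),*(round(float(d@u),4) for u in(tx,ty,tz)),0,0,round(float(az),1)])
def cur():
    s=arm.read_state(); m=R.from_quat(s['ee_rot']).as_matrix(); print('t',round(s['clock'],2),np.round(s['position'],1),'F',np.round(s['contact_force'],1),'w',round(s['gripper_width'],1),'tilt',np.round(m[:,2],3),'j6',round(s['joints'][5],2))
    return (*s['position'],np.degrees(np.arctan2(m[1,1],m[0,1])))
E
python3 - <<'E'
from plan import *
c=cur();print(c)
a=arc(-41,100)
rows(c,[(0,*a),(0,*arc(-41,21))])
E
```

```text
t 1.0 [257.6 569.4 231.3] F [-0.5 -0.9  0.1] w 85.2 tilt [-0.  0. -1.] j6 -0.26
(np.float64(257.55436840113936), np.float64(569.4361140749477), np.float64(231.32470177923594), np.float64(-114.34212192465655))
[0.0, 0.4543, 0.332, 0.1313, 0, 0, 78.5]
[0.0, 0.4543, 0.332, 0.2103, 0, 0, 78.5]
```

Request:
servo_tool:
  increments:
    - [0, 0.4543, 0.332, 0.131, 0, 0, 78.5]
    - [0, 0.4543, 0.332, 0.131, 0, 0, 78.5]
    - [0, 0.4543, 0.332, 0.131, 0, 0, 78.5]
    - [0, 0.4543, 0.332, 0.131, 0, 0, 78.5]
    - [0, 0.4543, 0.332, 0.131, 0, 0, 78.5]
    - [0, 0.4543, 0.332, 0.131, 0, 0, 78.5]
    - [0, 0.4543, 0.332, 0.131, 0, 0, 78.5]
    - [0, 0.4543, 0.332, 0.131, 0, 0, 78.5]
    - [0, 0.4543, 0.332, 0.131, 0, 0, 78.5]
    - [0, 0.4543, 0.332, 0.131, 0, 0, 78.5]
    - [0, 0.4543, 0.332, 0.131, 0, 0, 78.5]
    - [0, 0.4543, 0.332, 0.131, 0, 0, 78.5]

```text
clock: 2.5
position: [534.5, 80.9, 100.8]
ee_rot: [-0.624, 0.781, -0.0, 0.0]
contact_force: [-0.3, -0.0, 0.2]
gripper_width: -0.0
grasp_force: 0.0
```

```bash
python3 - <<'E'
from plan import *
c=cur();print(c); rows(c,[(0,*arc(-41,100))])
t=arm.get_image('top');s=arm.get_image('side')
print([(d['p'],d['centre']) for d in arm.spot_point('side','ball_center')])
o=[cv2.resize(im['color'][y:y+130,x:x+200,::-1],None,fx=2.2,fy=2.2,interpolation=2) for im,x,y in((t,250,200),(s,240,190))]
cv2.imwrite('pics/h1.png',np.vstack(o))
E
```

```text
t 2.5 [534.5  80.9 100.8] F [-0.3 -0.   0.2] w -0.0 tilt [ 0.001  0.    -1.   ] j6 -0.67
(np.float64(534.5336882326299), np.float64(80.85457818173765), np.float64(100.81491834899846), np.float64(167.2466250459984))
[0.0, 0.0011, -0.0003, 0.0008, 0, 0, 0.0]
[(0.83, [373.8, 332.3]), (0.75, [327.9, 266.5])]
```

View pics/h1.png

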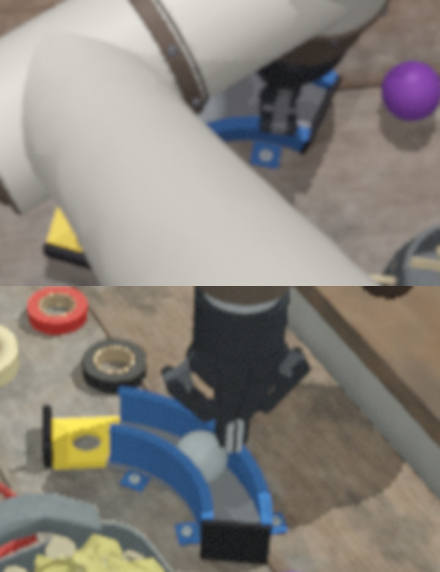

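Request:
servo_tool:
  increments:
    - [0, 0, 0, 0.03, 0, 0, 0]
    - [0, 0, 0, 0.055, 0, 0, 0]
    - [0, 0, 0, 0.076, 0, 0, 0]
    - [0, 0, 0, 0.076, 0, 0, 0]

```text
clock: 3.15
position: [533.4, 80.1, 23.3]
ee_rot: [-0.624, 0.781, 0.0, -0.002]
contact_force: [0.6, 0.5, 1.3]
gripper_width: 0.1
grasp_force: 0.0
```

```bash
python3 - <<'E'
from plan import *
c=cur();s=arm.get_image('side')
d=[d['centre'] for d in arm.spot_point('side','ball_center')]; print(d,[onz(s,q,33) for q in d])
s0=(*arc(-41,24),)
print('A')
s0=arc(-41,24); rows(s0,[(0,*arc(a,24)) for a in np.linspace(-41,-14,13)[1:]])
print('B'); s0=arc(-14,24); rows(s0,[(0,*arc(a,24)) for a in np.linspace(-14,13,13)[1:]])
print('C'); s0=arc(13,24); rows(s0,[(0,*arc(a,24)) for a in (15,17,18.5,20,21.3,22.6,23.5,24)])
E
```

```text
t 3.15 [533.4  80.1  23.3] F [0.6 0.5 1.3] w 0.1 tilt [-0.003 -0.001 -1.   ] j6 -0.67
[[375.1, 332.1], [331.1, 265.7]] [array([535.78740323, -46.42717788,  33.        ]), array([540.75727179, 142.5191093 ,  33.        ])]
A
[0.0, 0.0051, -0.0001, 0.0, 0, 0, -2.2]
[0.0, 0.0102, -0.0004, 0.0, 0, 0, -4.5]
[0.0, 0.0153, -0.0009, 0.0, 0, 0, -6.8]
[0.0, 0.0203, -0.0016, 0.0, 0, 0, -9.0]
[0.0, 0.0254, -0.0025, 0.0, 0, 0, -11.2]
[0.0, 0.0303, -0.0036, 0.0, 0, 0, -13.5]
[0.0, 0.0353, -0.0049, 0.0, 0, 0, -15.8]
[0.0, 0.0402, -0.0064, 0.0, 0, 0, -18.0]
[0.0, 0.045, -0.008, 0.0, 0, 0, -20.2]
[0.0, 0.0497, -0.0099, 0.0, 0, 0, -22.5]
[0.0, 0.0544, -0.0119, 0.0, 0, 0, -24.8]
[0.0, 0.059, -0.0142, 0.0, 0, 0, -27.0]
B
[0.0, 0.0051, -0.0001, 0.0, 0, 0, -2.2]
[0.0, 0.0102, -0.0004, 0.0, 0, 0, -4.5]
[0.0, 0.0153, -0.0009, 0.0, 0, 0, -6.8]
[0.0, 0.0203, -0.0016, 0.0, 0, 0, -9.0]
[0.0, 0.0254, -0.0025, 0.0, 0, 0, -11.2]
[0.0, 0.0303, -0.0036, 0.0, 0, 0, -13.5]
[0.0, 0.0353, -0.0049, 0.0, 0, 0, -15.8]
[0.0, 0.0402, -0.0064, 0.0, 0, 0, -18.0]
[0.0, 0.045, -0.008, 0.0, 0, 0, -20.2]
[0.0, 0.0497, -0.0099, 0.0, 0, 0, -22.5]
[0.0, 0.0544, -0.0119, 0.0, 0, 0, -24.8]
[0.0, 0.059, -0.0142, 0.0, 0, 0, -27.0]
C
[0.0, 0.0045, -0.0001, 0.0, 0, 0, -2.0]
[0.0, 0.0091, -0.0003, 0.0, 0, 0, -4.0]
[0.0, 0.0125, -0.0006, 0.0, 0, 0, -5.5]
[0.0, 0.0158, -0.001, 0.0, 0, 0, -7.0]
[0.0, 0.0188, -0.0014, 0.0, 0, 0, -8.3]
[0.0, 0.0217, -0.0018, 0.0, 0, 0, -9.6]
[0.0, 0.0237, -0.0022, 0.0, 0, 0, -10.5]
[0.0, 0.0248, -0.0024, 0.0, 0, 0, -11.0]
```

Request:
servo_tool:
  increments:
    - [0, -0.005, -0.001, 0, 0, 0, -2.2]
    - [0, -0.01, -0.001, 0, 0, 0, -4.5]
    - [0, -0.0153, 0, 0, 0, 0, -6.8]
    - [0, -0.0203, 0.0006, 0, 0, 0, -9]
    - [0, -0.0254, 0.0015, 0, 0, 0, -11.2]
    - [0, -0.0303, 0.0026, 0, 0, 0, -13.5]
    - [0, -0.0353, 0.0039, 0, 0, 0, -15.8]
    - [0, -0.0402, 0.0054, 0, 0, 0, -18]
    - [0, -0.045, 0.007, 0, 0, 0, -20.2]
    - [0, -0.0497, 0.0089, 0, 0, 0, -22.5]
    - [0, -0.0544, 0.0109, 0, 0, 0, -24.8]
    - [0, -0.059, 0.0132, 0, 0, 0, -27]

```text
clock: 4.75
position: [534.8, 140.6, 24.3]
ee_rot: [0.79, -0.614, 0.0, -0.0]
contact_force: [-0.7, 1.1, -0.5]
gripper_width: 0.1
grasp_force: 0.1
```

```bash
python3 - <<'E'
from plan import *
c=cur(); print(c, 'r',np.hypot(c[0]-C[0],c[1]-C[1]),'a',np.degrees(np.arctan2(c[1]-C[1],c[0]-C[0]))-Y)
s=arm.get_image('side')
d=[d['centre'] for d in arm.spot_point('side','ball_center')]
for q in d:
    b=onz(s,q,33);print(b,np.hypot(b[0]-C[0],b[1]-C[1]),np.degrees(np.arctan2(b[1]-C[1],b[0]-C[0]))-Y)
E
```

```text
t 4.75 [534.8 140.6  24.3] F [-0.7  1.1 -0.5] w 0.1 tilt [ 0.  0. -1.] j6 -0.3
(np.float64(534.831799240013), np.float64(140.55066717243434), np.float64(24.302562912493972), np.float64(-165.6916359358805)) r 131.01268367739482 a -14.039564525660563
[528.15990453 -45.15130067  33.        ] 195.17999081690004 -80.12728306300696
[520.92791684 169.6508388   33.        ] 128.5976308217694 0.19325987253265708
```

Request:
servo_tool:
  increments:
    - [0, -0.005, 0.0005, 0, 0, 0, -2.2]
    - [0, -0.0102, 0.001, 0, 0, 0, -4.5]
    - [0, -0.0153, 0.0019, 0, 0, 0, -6.8]
    - [0, -0.0203, 0.0026, 0, 0, 0, -9]
    - [0, -0.0254, 0.0035, 0, 0, 0, -11.2]
    - [0, -0.0303, 0.0046, 0, 0, 0, -13.5]
    - [0, -0.0353, 0.0059, 0, 0, 0, -15.8]
    - [0, -0.0402, 0.0074, 0, 0, 0, -18]
    - [0, -0.045, 0.009, 0, 0, 0, -20.2]
    - [0, -0.0497, 0.0109, 0, 0, 0, -22.5]
    - [0, -0.0544, 0.0129, 0, 0, 0, -24.8]
    - [0, -0.059, 0.0152, 0, 0, 0, -27]

```text
clock: 6.35
position: [505.5, 194.0, 24.3]
ee_rot: [0.911, -0.412, -0.0, -0.0]
contact_force: [0.1, 0.2, 0.6]
gripper_width: 0.2
grasp_force: 0.1
```

Request:
servo_tool:
  increments:
    - [0, -0.0045, 0.0001, 0, 0, 0, -2]
    - [0, -0.009, 0.0003, 0, 0, 0, -4]
    - [0, -0.0125, 0.0006, 0, 0, 0, -5.5]
    - [0, -0.0158, 0.001, 0, 0, 0, -7]
    - [0, -0.0188, 0.0014, 0, 0, 0, -8.3]
    - [0, -0.0217, 0.0018, 0, 0, 0, -9.6]
    - [0, -0.0237, 0.0022, 0, 0, 0, -10.5]
    - [0, -0.0248, 0.0024, 0, 0, 0, -11]
    - [0, -0.0248, 0.0024, 0, 0, 0, -11]

```text
clock: 7.48
position: [489.1, 210.8, 25.2]
ee_rot: [0.946, -0.324, 0.001, -0.001]
contact_force: [3.6, -3.3, 2.9]
gripper_width: 0.2
grasp_force: 2.8
```

```bash
python3 - <<'E'
from plan import *
c=cur(); print(c, 'r',np.hypot(c[0]-C[0],c[1]-C[1]),'a',np.degrees(np.arctan2(c[1]-C[1],c[0]-C[0]))-Y)
s=arm.get_image('side')
d=[d['centre'] for d in arm.spot_point('side','ball_center')]
for q in d:
    b=onz(s,q,30);print(b,np.hypot(b[0]-C[0],b[1]-C[1]),np.degrees(np.arctan2(b[1]-C[1],b[0]-C[0]))-Y)
cv2.imwrite('pics/h2.png',cv2.resize(s['color'][190:340,220:420,::-1],None,fx=3,fy=3,interpolation=2))
E
```

```text
t 7.47 [489.1 210.8  25.2] F [ 3.6 -3.3  2.9] w 0.2 tilt [ 0.003  0.001 -1.   ] j6 0.2
(np.float64(489.0682739853498), np.float64(210.80832738235875), np.float64(25.195261467763196), np.float64(-127.77023937665481)) r 130.65805068320043 a 23.338246199624454
[521.71751974 -45.69570185  30.        ] 191.71206475159232 -81.74355559168022
[456.13043721 224.45622452  30.        ] 125.62514543735665 39.173675342933095
```

View pics/h2.png

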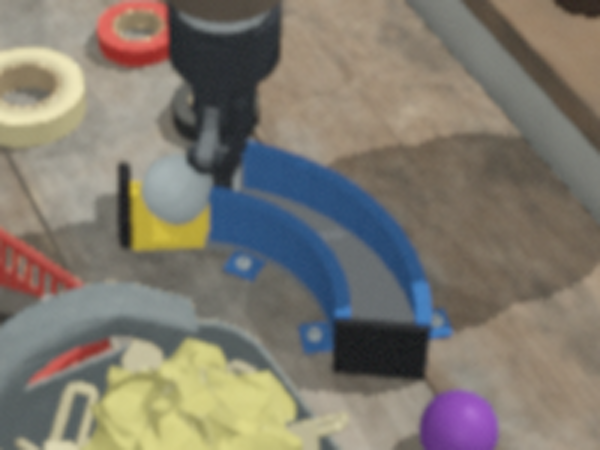

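Request:
servo_tool:
  increments:
    - [0, 0.008, 0, 0, 0, 0, 0]
    - [0, 0.01, 0, -0.03, 0, 0, 0]
    - [0, 0.01, 0, -0.07, 0, 0, 0]
    - [0.6, 0.01, 0, -0.07, 0, 0, 0]
    - [1, 0.01, 0, -0.07, 0, 0, 0]

```text
clock: 8.2
position: [494.8, 204.2, 93.7]
ee_rot: [0.946, -0.325, -0.001, 0.0]
contact_force: [-0.9, -0.8, -0.0]
gripper_width: 35.7
grasp_force: 0.0
```

```bash
python3 - <<'E'
from plan import *
c=cur(); print(c)
s=arm.get_image('side')
for q in [d['centre'] for d in arm.spot_point('side','ball_center')]: print(q,onz(s,q,28))
print(proj(s,(456.1,229.2,28)))
g=arc(40,0)
rows(c,[(1,g[0],g[1],94,g[3]),(1,g[0],g[1],8,g[3])])
E
```

```text
t 8.2 [494.8 204.2  93.7] F [-0.9 -0.8 -0. ] w 35.7 tilt [-0.001 -0.    -1.   ] j6 0.22
(np.float64(494.8476299451204), np.float64(204.22174308828986), np.float64(93.711363424139), np.float64(-127.87183506649856))
[373.3, 333.2] [533.82761011 -44.033832    28.        ]
[278.4, 252.3] [459.29148681 230.34454381  28.        ]
[277.23576998 253.07450423]
[1.0, -0.0459, 0.0041, -0.0003, 0, 0, -16.1]
[1.0, -0.0459, 0.0041, 0.0857, 0, 0, -16.1]
```

Request:
servo_tool:
  increments:
    - [1, -0.023, 0.002, 0, 0, 0, -8]
    - [1, -0.046, 0.004, 0, 0, 0, -16]
    - [1, -0.046, 0.004, 0, 0, 0, -16]
    - [1, -0.046, 0.004, 0, 0, 0, -16]
    - [1, -0.046, 0.004, 0.03, 0, 0, -16]
    - [1, -0.046, 0.004, 0.06, 0, 0, -16]
    - [1, -0.046, 0.004, 0.085, 0, 0, -16]
    - [1, -0.046, 0.004, 0.085, 0, 0, -16]
    - [0.4, -0.046, 0.004, 0.085, 0, 0, -16]
    - [0.2, -0.046, 0.004, 0.085, 0, 0, -16]
    - [0.2, -0.046, 0.004, 0.085, 0, 0, -16]
    - [0.2, -0.046, 0.004, 0.085, 0, 0, -16]

```text
clock: 9.8
position: [457.2, 229.8, 10.8]
ee_rot: [0.982, -0.189, 0.001, -0.001]
contact_force: [-0.7, -2.3, 6.0]
gripper_width: 47.0
grasp_force: 60.8
```

Request:
servo_tool:
  increments:
    - [0.2, 0, 0, 0, 0, 0, 0]
    - [0.2, 0, 0, 0, 0, 0, 0]
    - [0.2, 0, 0, -0.01, 0, 0, 0]
    - [0.2, 0, 0, -0.03, 0, 0, 0]
    - [0.2, 0, 0, -0.06, 0, 0, 0]
    - [0.2, 0, 0, -0.09, 0, 0, 0]
    - [0.2, 0, 0, -0.09, 0, 0, 0]

```text
clock: 10.68
position: [457.9, 230.9, 101.9]
ee_rot: [0.982, -0.189, 0.002, -0.003]
contact_force: [-1.1, -0.3, -2.9]
gripper_width: 47.4
grasp_force: 62.1
```

```bash
python3 - <<'E'
from plan import *
c=cur(); print(c)
s=arm.get_image('side');t=arm.get_image('top')
for n,im in(('side',s),('top',t)): print(n,[(d['p'],d['centre'],onz(im,d['centre'],118)) for d in arm.spot_point(n,'ball_center')])
print([(d['p'],d['centre']) for d in arm.spot_point('side','red_roll')])
o=[cv2.resize(im['color'][y:y+135,x:x+230,::-1],None,fx=2.2,fy=2.2,interpolation=2) for im,x,y in((t,150,200),(s,220,170))]
cv2.imwrite('pics/h3.png',np.vstack(o))
for ps in (-111.8,): rows(c,[(.2,508.5,426.5,c[2],ps)])
E
```

```text
t 10.68 [457.9 230.9 101.9] F [-1.1 -0.3 -2.9] w 47.4 tilt [ 0.005  0.005 -1.   ] j6 0.41
(np.float64(457.8767676112399), np.float64(230.94706488348422), np.float64(101.89980562964499), np.float64(-111.82807330426728))
side [(0.88, [374.7, 333.5], array([ 492.98659203, -102.86367855,  118.        ])), (0.64, [278.0, 220.4], array([460.7392747, 229.5571243, 118.       ]))]
top [(0.71, [436.5, 240.1], array([512.47936224, -17.65466615, 118.        ])), (0.51, [288.5, 289.9], array([453.86215769, 232.03618908, 118.        ]))]
[(0.58, [266.7, 203.7])]
[0.2, -0.0257, -0.2004, 0.0, 0, 0, -0.0]
```

View pics/h3.png

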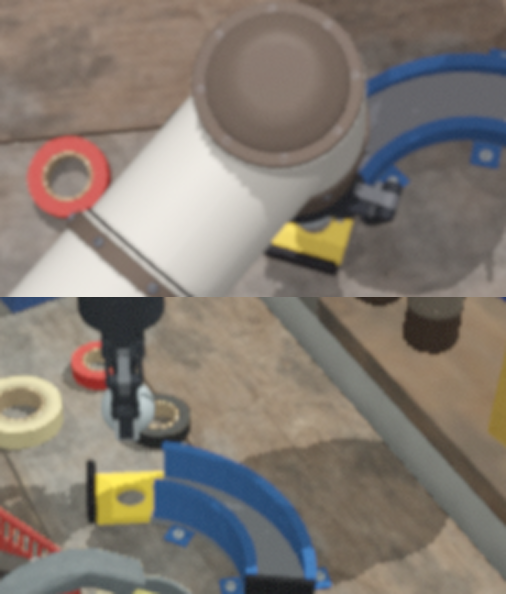

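Request:
servo_tool:
  increments:
    - [0.2, -0.003, -0.02, 0, 0, 0, 0]
    - [0.2, -0.008, -0.06, 0, 0, 0, 0]
    - [0.2, -0.013, -0.1, 0, 0, 0, 0]
    - [0.2, -0.018, -0.14, 0, 0, 0, 0]
    - [0.2, -0.0225, -0.175, 0, 0, 0, 0]
    - [0.2, -0.0255, -0.195, 0.01, 0, 0, 0]
    - [0.2, -0.026, -0.2, 0.025, 0, 0, 0]
    - [0.2, -0.026, -0.2, 0.04, 0, 0, 0]
    - [0.2, -0.026, -0.2, 0.05, 0, 0, 0]
    - [0.2, -0.026, -0.2, 0.05, 0, 0, 0]
    - [0.2, -0.026, -0.2, 0.05, 0, 0, 0]

```text
clock: 12.3
position: [507.4, 424.9, 50.0]
ee_rot: [0.982, -0.19, 0.0, -0.0]
contact_force: [-0.4, 0.8, -2.3]
gripper_width: 47.6
grasp_force: 62.2
```

```bash
python3 - <<'E'
from plan import *
np.set_printoptions(precision=1,suppress=True)
c=cur(); print(c)
s=arm.get_image('side');t=arm.get_image('top')
bz=c[2]+17
pr=[(s,q['centre'],q['p']) for q in arm.spot_point('side','ball_center')]+[(t,q['centre'],q['p']) for q in arm.spot_point('top','ball_center')]
for im,q,p in pr: print(p,np.array(q),onz(im,q,bz))
print('expected px side',proj(s,(c[0],c[1],bz)),'top',proj(t,(c[0],c[1],bz)))
print('target in side if at z39', proj(s,(509,426.5,39)))
o=[cv2.resize(im['color'][y:y+100,x:x+120,::-1],None,fx=4,fy=2.9 if 0 else 4,interpolation=2) for im,x,y in((s,210,140),)]
cv2.imwrite('pics/h4.png',np.vstack(o))
E
```

```text
t 12.3 [507.4 424.9  50. ] F [-0.4  0.8 -2.3] w 47.6 tilt [ 0.  0. -1.] j6 0.25
(np.float64(507.36985403363985), np.float64(424.8881932208161), np.float64(49.99699450837801), np.float64(-111.8556500757356))
0.55 [373.8 332.7] [516.7 -68.3  67. ]
0.42 [263.5 182.3] [505.9 424.6  67. ]
0.54 [172.8 278. ] [502.3 429.2  67. ]
expected px side [264.  182.1] top [175.2 274.9]
target in side if at z39 [264.9 191. ]
```

View pics/h4.png

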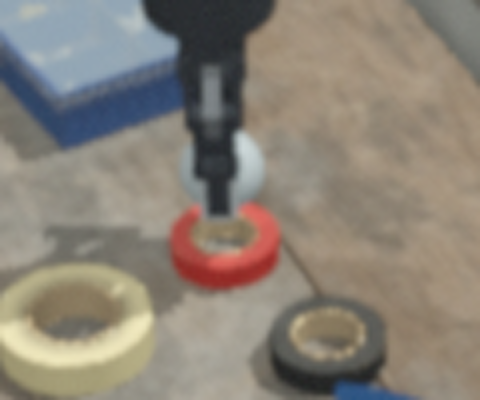

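Request:
servo_tool:
  increments:
    - [0.2, 0.001, -0.002, 0.01, 0, 0, 0]
    - [0.2, 0.001, -0.002, 0.018, 0, 0, 0]
    - [0.2, 0.001, -0.002, 0.023, 0, 0, 0]
    - [0.2, 0.001, -0.002, 0.026, 0, 0, 0]
    - [0.2, 0.001, -0.002, 0.027, 0, 0, 0]
    - [0.2, 0.001, -0.002, 0.027, 0, 0, 0]

```text
clock: 13.25
position: [508.7, 426.6, 22.5]
ee_rot: [0.982, -0.189, 0.0, -0.0]
contact_force: [0.5, -0.4, -2.4]
gripper_width: 47.9
grasp_force: 62.2
```

```bash
python3 - <<'E'
from plan import *
cur(); s=arm.get_image('side')
print([(d['centre'],onz(s,d['centre'],39)) for d in arm.spot_point('side','ball_center')])
cv2.imwrite('pics/h5.png',cv2.resize(s['color'][140:240,210:330,::-1],None,fx=4,fy=4,interpolation=2))
E
```

```text
t 13.25 [508.7 426.6  22.5] F [ 0.5 -0.4 -2.4] w 47.9 tilt [ 0.  0. -1.] j6 0.25
[([267.9, 190.6], array([515.99729319, 425.05860164,  39.        ])), ([370.6, 335.2], array([521.79716479, -52.9029449 ,  39.        ]))]
```

View pics/h5.png

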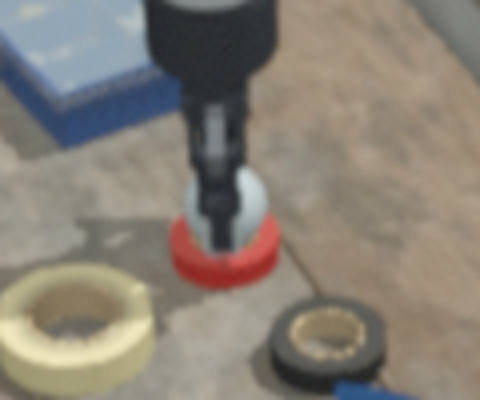

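Request:
servo_tool:
  increments:
    - [0.2, 0, 0, 0.001, 0, 0, 0]
    - [0.2, 0, 0, 0.002, 0, 0, 0]
    - [0.2, 0, 0, 0.002, 0, 0, 0]

```text
clock: 13.72
position: [508.9, 426.8, 21.2]
ee_rot: [0.982, -0.189, 0.0, -0.0]
contact_force: [-2.1, -0.8, 3.5]
gripper_width: 47.4
grasp_force: 62.4
```

Request:
servo_tool:
  increments:
    - [0.56, 0, 0, 0, 0, 0, 0]
    - [0.58, 0, 0, 0, 0, 0, 0]
    - [0.62, 0, 0, 0, 0, 0, 0]
    - [0.68, 0, 0, 0, 0, 0, 0]
    - [0.8, 0, 0, 0, 0, 0, 0]
    - [1, 0, 0, 0, 0, 0, 0]
    - [1, 0, 0, 0, 0, 0, 0]
    - [1, 0, 0, -0.02, 0, 0, 0]
    - [1, 0, 0, -0.06, 0, 0, 0]
    - [1, 0, 0, -0.11, 0, 0, 0]
    - [1, 0, 0, -0.16, 0, 0, 0]
    - [1, 0, 0, -0.16, 0, 0, 0]

```text
clock: 15.22
position: [510.6, 428.5, 186.3]
ee_rot: [0.982, -0.189, 0.003, -0.005]
contact_force: [-0.7, 0.7, 0.2]
gripper_width: 85.3
grasp_force: 0.0
```

```bash
python3 - <<'E'
from plan import *
cur(); s=arm.get_image('side')
print([(d['centre'],onz(s,d['centre'],39)) for d in arm.spot_point('side','ball_center')])
cv2.imwrite('pics/h6.png',cv2.resize(s['color'][140:240,210:330,::-1],None,fx=4,fy=4,interpolation=2))
E
```

```text
t 15.22 [510.6 428.5 186.3] F [-0.7  0.7  0.2] w 85.3 tilt [ 0.008  0.008 -1.   ] j6 0.25
[([372.0, 333.7], array([525.86423218, -51.01337732,  39.        ])), ([264.7, 191.3], array([508.05360756, 425.71786301,  39.        ]))]
```

View pics/h6.png

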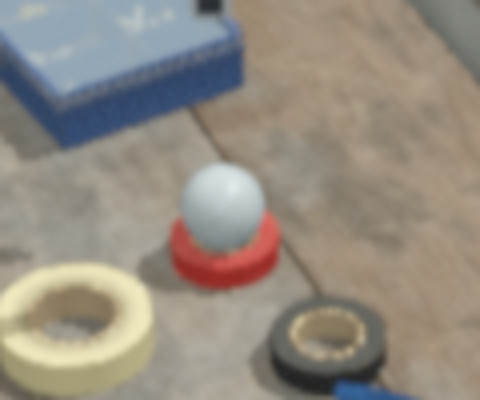

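The picture shows the ball (crop 224,205) sitting centred on the flat red roll, with the gripper clear of it. I'm handing the job in.

```bash
python3 -c "
from bench import arm
print(arm.job_done())"
```

```text
the job is handed in; nothing more can be done
None
```

The steel ball went along the track into the exit gap, was lifted out, and now rests in the hole of the flat red roll with the gripper clear; I handed the job in at about 15 s, and the interface gave no verdict.

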